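# Walk the bench power supply into its bay

### The arm

A 6-joint arm with a two-finger parallel gripper is mounted at the origin on the work surface. World frame = base frame: x ahead of the robot, y to its left, z up, the work surface at z = 0. Lengths are in m, angles in degrees, forces in N, time in s.
With the tool pointing down it reaches from about 0.35 to 0.875 m from the base axis. Payload 4.2 kg.
Tool frame: the origin (TCP) lies at the centre of the arm's flange, where the gripper is bolted on; the fingertips stand 182 mm ahead of it and the grasp point (between the pads) lies 164 mm ahead of it (r.nose_length is the distance from the TCP to the fingertips, in m); z points along the fingers, y is the line along which they close (so a half turn about z gives the same grasp; the last joint's range is limited). The gripper opens to 87 mm and grips with 3 to 60 N. Pads are 19 mm wide; open, the fingers measure 117 mm over their backs; the gripper's body (75 mm by 190 mm) begins 51 mm behind the grasp point.
Start: joints at [79.103, 22.042, 0.453, 0, -68.411, -14.817], TCP at [0.271, 0.563, 0.405] pointing down, gripper open.
Joint ranges: [-179.83, 179.83], [-69.29, 118.12], [-61.27, 80.66], [-181.25, 117.63], [-171.15, -9.14], [-177.46, 177.46]. Speed limits (degrees/s): [159.86, 159.86, 180, 180, 180, 180].

### API

Orientations are given as a 3x3 rotation matrix whose columns are the frame's x, y, z axes.
In Python, from station import r, vision gives the robot as it stands. The module is installed in compiled form; this text tells all that it offers.
- The arm moves only by the shell command python3 -m creep 'ROWS'. ROWS is JSON, a list of rows, each a list of 7 numbers: the opening, from -1 (shut) to 1 (fully open), then the shift along the tool's x, y, z in mm, then the turn, a rotation vector about the tool's x, y, z in degrees. A call has 1 to 8 rows; each row is the pose to reach, as a shift and turn from the pose commanded when the call began, along the tool's axes at that moment; what a row does not reach only later rows make up. A row lasts 1/12 s, in which the tool goes at most 41.7 mm and 7.16 degrees, less where a joint would pass 70% of its speed; a pose out of reach is approached as far as the arm can. A call with a gripper value outside its range is refused whole. The fingers move at their own pace and stop on an object; the grip force is fixed at half the most. Time passes only in rows, so rows that repeat a pose let the fingers close. It gives the time, the measured TCP pose, the force, the opening and the grip force at its end, in the units of the state.
- r.sense(): the state, without advancing time (a new reading comes with each control period).
- vision.capture(name): name is "side" or "top"; returns (picture, depth): 480x640x3 uint8, red, green, blue; 480x640 float32, m along the optical axis (not along the pixel's ray), 0 where there is no reading.
- vision.camera_model(name): a dict with "vertical_fov" (degrees; the focal length in pixels is half the picture's height over the tangent of half this angle, whatever the lens; pixels are square), "cx", "cy" (the principal point, pixels), "distortion" ([k1, k2, p1, p2, k3] as OpenCV has them; the pictures are not rectified), "extrinsics" (4x4, takes a point from camera to world coordinates). Camera axes: x right, y down, z forward; pixel columns grow to the right and rows downward; lengths in m; the calibration is good to about 2 mm. A picture is of the moment at which its call begins. camera_model takes no time and is no camera call.
- r.finish_job(): hands the job in; it is judged then, once.
Trained networks look in the newest picture that a camera, given by its name, has taken for a name from the list of things; names that differ only in an ending like _2 or _b are one class to them, and where a whole thing is asked for, a point or a joint stands for the part that bears it (a point fixed in the world has none). Each returns a list of dicts, best first, with "conf" (0 to 1); they miss things now and then, are a little off and sometimes report something else, mostly with a low value. They report only what shows in the picture. A call takes as long as a camera call.
- vision.find_in(camera, thing): "uv" ([column, row] in pixels, amid what is visible of it).
- vision.cut_out(camera, thing): "region" (480x640 bool, what is visible of it) and "uv" ([column, row] in pixels, amid what is visible of it).
The state is a dict: "time_s": time; "joints": joint angles; "joint_velocities": joint speeds; "effort": joint torques, N m; "tcp_pos": TCP position; "ee_rot": TCP orientation; "wrist_force": force on the tool from outside, world axes, zero at the start; "moment": the same for the moment, N m; "gripper_width": opening from 0.0 (shut) to 1.0 (fully open); "gripper_force": force on a finger pad.
Only numpy, scipy, OpenCV 4.12 (cv2) and the standard library are available. Lean on these libraries where they do the work, as an engineer would, in place of code of your own. Each camera call takes 0.05 s, during which the arm holds its last target. There are 200 camera calls.

### The job

The slim power supply stands a few centimetres in front of its bay, under the low bar lamp: walk it home on its corners, never lifting it clear of the bench. Tip it onto its left end so that the right end comes up one to two centimetres, swing the right end forward into the bay and set it down, then tip it onto its right end and swing the left end in, until it stands flat between the two cheeks, square to the back rail and within a centimetre of it. Let go, swing the keeper bar fully across its front, and leave the other things on the bench as they are.

Things in the scene. Friction and masses are not known exactly. Their poses are not given: they have to be found in the camera images.
- psu_center (a point): Centre of the slim grey bench power supply: an upright box 50 mm deep (its x), 120 wide (its y), 150 tall (its z), 0.6 to 0.95 kg. Its x points from its front (black display, knobs, brass terminals, all below 110 mm) to its vented back, the way it must walk; y to its left end. The top 40 mm of front and back are plain: grip there, across the depth, leaning as the lamp demands.
- psu_left (a point): Middle of the lower edge of the supply's left end (60 mm to +y of its centre), at the underside of the feet (height 0 when standing). Axes as the supply. The supply has four rubber feet 6 mm high, 14 mm square, at the corners of its base, flush with the ends; tipped sideways it rests on the two feet of one end.
- psu_right (a point): Middle of the lower edge of the supply's right end (60 mm to -y of its centre), at the underside of the feet.
- bay: Bay fixed to the bench. Origin at bench level, middle of the front face of the aluminium back rail; x points into the bay (the way the supply walks), y left along the rail. Rail 200 mm long, 14 thick, 12 high, behind x = 0. Two cheeks 12 mm high, 10 thick, stick out 35 mm to -x at y = +90 and -90 mm. The supply starts with its centre at x -92 to -75, y -16 to 4 mm, within 5 degrees of square.
- bay_home (a point): Where the supply's centre should finally be: 31 mm in front of the rail (so its back is 6 mm off the rail), midway between the cheeks, 75 mm up. Axes as the bay. A few millimetres fore and aft and up to 20 mm sideways do not matter.
- lamp_front (a point): Front end of the bar lamp over the bay, middle of its underside, 258 mm above the bench. The black bar runs from here 360 mm along the bay's x, is 70 mm wide (bay y -35 to +35 mm) and 24 mm thick, on a 22 mm post with a 90 mm foot beyond the rail at bay x = 190, y = 0. A gripper pointing straight down on the supply would meet it: lean about 40 degrees to the bay's -y side.
- keeper (a joint): Angle of the keeper bar about its upright pin. 0: the bar points to the bay's -x (open, clear of the supply). It grows as the bar swings towards the bay's +y, to 1.571 at its stop, lying along the bay's y across the supply's front (closed). Starts at -0.3 to 0.15. It stays where it is left; about 1 N at its end moves it.
- keeper_pin (a point): Foot of the keeper's hinge pin, at bay x = -85, y = -112 mm, bench level. The pin is 24 mm across and 56 mm high. Axes as the bay.
- keeper_tip (a point): Free end of the keeper bar, 110 mm from the pin's axis, at mid-height (34 mm). The bar is aluminium, 10 mm thick, standing on edge from 14 to 54 mm above the bench. The point's -x points along the bar away from the pin.
- spool: Bystander: wire spool, 60 mm across, 36 mm high, origin under its centre.
- motor: Bystander: small motor, 29 mm across, 36 mm high with its shaft, origin under its centre, beyond the back rail.
- battery: Bystander: battery pack 75 x 35 x 30 mm, origin under its centre.
- solvent: Bystander: white bottle with a yellow cap, 64 mm across, 170 mm tall, origin under its centre.
- drink_can: Bystander: drink can, 66 mm across, 115 mm tall, origin under its centre.
- driver: Bystander: screwdriver lying along its x.
- drone: Bystander: X-shaped drone frame with four motors, about 210 mm across its diagonals, 44 mm high, origin under its centre.

How it is judged (in metres and radians):
On the way, in this order (a step that is already met when the one before it is completed fails the run):
1. tipped onto its left end, which is still on the bench and out of the bay, the supply has swung its right end, raised 8 mm or more, forward into the bay (height (world z) of psu_right above 0.008 m and height (world z) of psu_left below 0.006 m and x of psu_right in the frame of bay above -0.05 m and x of psu_left in the frame of bay below -0.056 m), for 0.1 s.
2. both ends are set down, the right in the bay and the left still out of it (height (world z) of each of psu_left, psu_right below 0.004 m and x of psu_right in the frame of bay above -0.05 m and x of psu_left in the frame of bay below -0.056 m), for 0.1 s.
3. tipped onto its right end, which stands on the bench in the bay, it has swung its left end, raised 8 mm or more, into the bay too (height (world z) of psu_left above 0.008 m and height (world z) of psu_right below 0.006 m and x of psu_left in the frame of bay above -0.05 m and x of psu_right in the frame of bay above -0.055 m), for 0.1 s.
At the end, for the whole second after the job is handed in: The supply stands flat (within 0.03 rad) in the bay, its back face no more than 16 mm from the rail, its centre within 23 mm of the bay's mid-line, square to the rail within 0.1 rad, and the keeper is swung across its front (at least 1.42 of 1.571 rad) (x of psu_center in the frame of bay between -0.041 and -0.015 m and y of psu_center in the frame of bay between -0.023 and 0.023 m and angle between the x axis of psu_center and the x axis of bay, either way round below 0.1 rad and angle between psu_center's own z axis and vertical below 0.03 rad and height (world z) of each of psu_left, psu_right below 0.004 m and value of joint keeper above 1.42 rad); the robot touches nothing.
It fails at once if both ends of the supply are more than 12 mm off the bench (lifted clear) (height (world z) of each of psu_left, psu_right above 0.012 m).
It fails at once if the supply is tipped more than 0.5 rad (toppled) (angle between psu_center's own z axis and vertical above 0.5 rad).
It fails at once if a bystander is moved more than 30 mm (distance of any of spool, motor, battery, solvent, drink_can, driver, drone from where it was at the start of the episode above 0.03 m).
It also fails if it takes over 51 s, if anything falls off the work surface, if the arm or the gripper's body presses on something with over 40 N, if the wrist force passes 120 N, or if a joint passes its speed limit or range.

## Working session

There is one attempt and no reset: what is moved stays moved. The work goes in short steps, Python scripts to look and compute and a shell command to move; the robot and the scene stay as the last step left them, time stands still between calls to the robot, and variables do not carry over. Pictures are saved under pics/ and viewed, at most 10 in all, crops included, and the job is handed in when it is done.

```bash
mkdir -p pics; cat > h.py <<'E'
import numpy as np, cv2
from station import r, vision
def K(n):
    m=vision.camera_model(n); f=240/np.tan(np.radians(m["vertical_fov"])/2)
    return np.array([[f,0,m["cx"]],[0,f,m["cy"]],[0,0,1]]),np.array(m["distortion"]),np.array(m["extrinsics"])
def cloud(n,depth):
    k,d,T=K(n); v,u=np.mgrid[0:480,0:640]
    p=cv2.undistortPoints(np.stack([u,v],-1).reshape(-1,1,2).astype(np.float64),k,d).reshape(480,640,2)
    P=np.dstack([p,np.ones((480,640))])*depth[...,None]
    W=P@T[:3,:3].T+T[:3,3]; W[depth==0]=np.nan
    return W
def proj(n,X):
    k,d,T=K(n); Ti=np.linalg.inv(T)
    X=np.atleast_2d(X)@Ti[:3,:3].T+Ti[:3,3]
    return cv2.projectPoints(X,np.zeros(3),np.zeros(3),k,d)[0].reshape(-1,2)
E
python3 - <<'E'
from h import *
ims=[]
for n in("top","side"):
    p,d=vision.capture(n); np.savez(f"{n}0.npz",p=p,d=d); cv2.imwrite(f"pics/{n}0.png",p[...,::-1])
    print(n,K(n)[2].round(3).tolist())
    W=cloud(n,d)
    for t in("psu_center","bay","keeper","lamp_front","keeper_pin","keeper_tip","psu_left","psu_right"):
        q=vision.find_in(n,t)
        for o in q[:2]:
            u,v=map(int,np.round(o["uv"])); print(n,t,round(o["conf"],2),u,v,W[v,u].round(3))
s=r.sense(); print(s)
E
```

```text
top [[0.004, -0.977, 0.212, 0.274], [-1.0, -0.004, -0.002, -0.013], [0.002, -0.212, -0.977, 1.367], [0.0, 0.0, 0.0, 1.0]]
top psu_center 0.96 304 238 [0.529 0.028 0.152]
top psu_center 0.19 291 186 [0.634 0.057 0.285]
top bay 0.73 292 186 [0.635 0.055 0.284]
top keeper 0.46 325 267 [ 0.463 -0.032  0.053]
top lamp_front 0.82 291 186 [0.634 0.057 0.285]
top keeper_pin 0.91 292 184 [0.639 0.055 0.287]
top keeper_tip 0.44 327 267 [ 0.471 -0.038  0.002]
top psu_left 0.93 305 238 [0.529 0.025 0.151]
top psu_right 0.81 304 239 [0.527 0.028 0.151]
side [[0.871, -0.372, 0.322, 0.085], [-0.492, -0.658, 0.57, -0.794], [0.0, -0.655, -0.756, 1.207], [0.0, 0.0, 0.0, 1.0]]
side psu_center 0.7 324 237 [0.52  0.023 0.132]
side bay 0.61 364 175 [0.629 0.029 0.278]
side keeper 0.69 319 285 [ 0.475 -0.031  0.035]
side lamp_front 0.92 367 178 [0.787 0.252 0.01 ]
side keeper_pin 0.76 366 175 [0.637 0.033 0.272]
side keeper_tip 0.62 314 282 [ 0.463 -0.03   0.054]
side psu_left 0.81 327 235 [0.522 0.011 0.15 ]
side psu_left 0.29 316 282 [ 0.468 -0.03   0.05 ]
side psu_right 0.92 324 237 [0.52  0.023 0.132]

[... 157 characters left out ...]
6.84123171e+01, -1.48166530e+01]), 'joint_velocities': array([-0.07142096, -0.00415623,  0.01535999, -0.02411898, -0.09694569,
        0.06719645]), 'effort': array([ 1.59435695e-03, -3.90453422e+01,  1.87623096e+01,  4.22412023e+00,
        1.55136245e-02, -1.05979660e-05]), 'tcp_pos': array([0.2711361 , 0.56309369, 0.40476601]), 'ee_rot': array([[ 9.00980548e-01, -4.33859485e-01,  1.85717448e-05],
       [-4.33859485e-01, -9.00980548e-01, -8.90984793e-06],
       [ 2.05984029e-05, -2.99279781e-08, -1.00000000e+00]]), 'wrist_force': array([0.08403461, 0.5755686 , 0.59093334]), 'moment': array([ 0.00611965, -0.01579393,  0.03009687]), 'gripper_force': 0.0, 'gripper_width': 1.001727988255689}
```

View pics/top0.png

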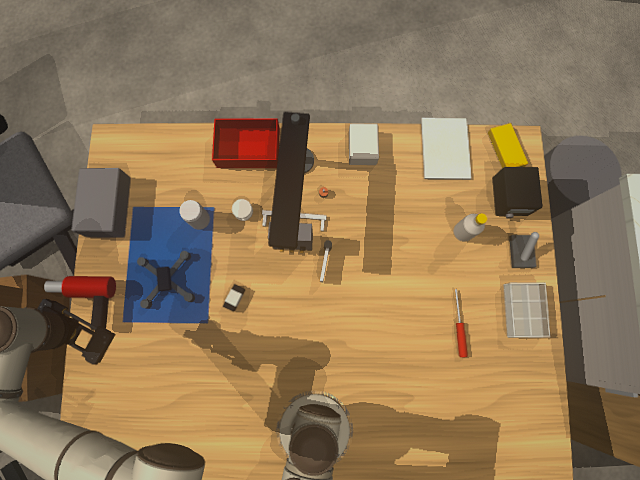

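View pics/side0.png

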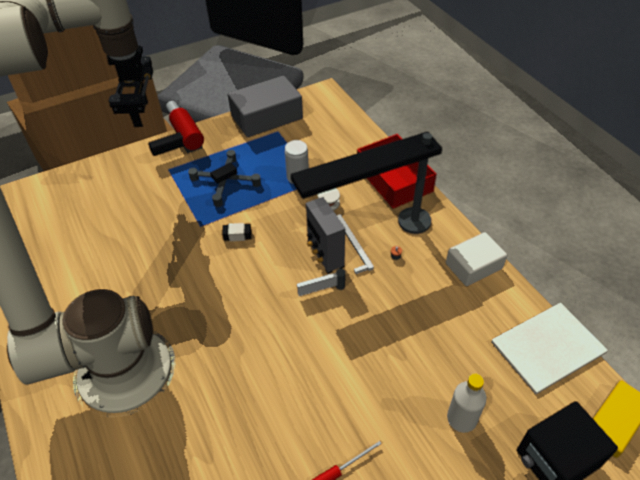

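The top view shows the lamp running from (287,247) to (295,113), with the supply's visible right part at (304,237). The rail runs from (264,212) to (326,220), and the keeper from its pin at (327,243) to its tip at (322,280). The side view agrees. The bench right of the bay (−y) is empty apart from the motor behind the rail. Next I'll fit the geometry.

```bash
python3 - <<'E'
from h import *
P={}
C=[];
for n in("top","side"):
    z=np.load(n+"0.npz"); W=cloud(n,z["d"]); P[n]=W
    m=np.isfinite(W[...,2])
    b=m&(abs(W[...,2])<0.005)&(W[...,0]>.35)&(W[...,0]<.6)&(abs(W[...,1]+.2)<.15)
    print(n,"bench z",np.median(W[b][:,2]).round(4), W[b][:,2].std().round(4))
def sel(n,x0,x1,y0,y1,z0,z1):
    W=P[n]; 
    with np.errstate(invalid='ignore'):
        m=(W[...,0]>x0)&(W[...,0]<x1)&(W[...,1]>y0)&(W[...,1]<y1)&(W[...,2]>z0)&(W[...,2]<z1)
    return W[m]
def rect(q):
    c,s,a=cv2.minAreaRect((q[:,:2]*1000).astype(np.float32)); return len(q),np.round(c,1),np.round(s,1),round(a,2),"z",q[:,2].mean().round(4)
for n in P:
    print(n,"lamp",rect(sel(n,.45,1.1,-.15,.25,.272,.30)))
    print(n,"psu",rect(sel(n,.45,.6,-.06,.15,.143,.158)))
    print(n,"keeper",rect(sel(n,.38,.56,-.1,.02,.046,.062)))
    print(n,"rail",rect(sel(n,.54,.68,-.09,.2,.008,.018)))
z=np.load("top0.npz");s=np.load("side0.npz")
a=cv2.resize(z["p"][170:290,220:350],(0,0),fx=4,fy=4,interpolation=2); b=cv2.resize(s["p"][165:305,270:400],(0,0),fx=4,fy=4,interpolation=2)
c=np.zeros((560,800,3),np.uint8); c[:480,:400]=a[:,:400]; c[:560,400:800]=b[:560,:400]
c=np.zeros((600,800,3),np.uint8);a=cv2.resize(a,(400,369));b=cv2.resize(b,(400,431));c[:369,:400]=a;c[:431,400:]=b
cv2.imwrite("pics/crop.png",c[:431,:,::-1])
E
```

```text
top bench z 0.0008 0.0023
side bench z 0.0005 0.0022
top lamp (3699, array([661.1,  63.1]), array([ 70.9, 363. ]), 85.3, 'z', np.float64(0.2828))
top psu (262, array([548.9,  68. ]), array([119.9,  50.9]), 87.11, 'z', np.float64(0.1507))
top keeper (175, array([483.5, -32. ]), array([107.7,  68.9]), 20.15, 'z', np.float64(0.0555))
top rail (247, array([611.7,  56.9]), array([283.1, 127.2]), 89.57, 'z', np.float64(0.0125))
side lamp (3587, array([659.6,  62.6]), array([ 76.9, 364.6]), 85.51, 'z', np.float64(0.2817))
side psu (814, array([546.7,  68.7]), array([125.2,  52.4]), 88.03, 'z', np.float64(0.1499))
side keeper (344, array([490.3,  -6.5]), array([ 69. , 126.8]), 75.45, 'z', np.float64(0.0536))
side rail (368, array([621. ,  56.6]), array([283.3,  96.5]), 61.26, 'z', np.float64(0.0122))
```

View pics/crop.png

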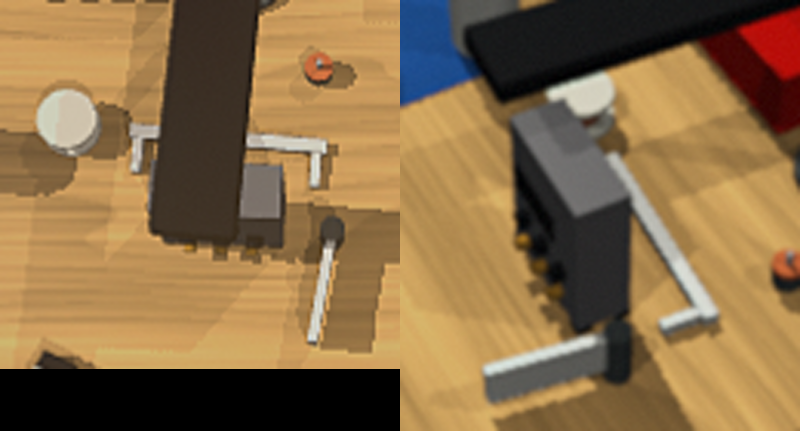

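The crop shows the rail and both cheeks clear, the pin at crop (332,232), and the bar pointing at the robot. Next I'll work out the bay frame, the keeper angle, and the approach and grasp poses.

```bash
cat >> h.py <<'E'
from scipy.spatial.transform import Rotation as Ro
def sel(W,x0,x1,y0,y1,z0,z1):
    with np.errstate(invalid='ignore'):
        return (W[...,0]>x0)&(W[...,0]<x1)&(W[...,1]>y0)&(W[...,1]<y1)&(W[...,2]>z0)&(W[...,2]<z1)
def rz(a): return Ro.from_euler('z',a,degrees=True).as_matrix()
def rx(a): return Ro.from_euler('x',a,degrees=True).as_matrix()
def toolR(yaw,lean):  # lean to -y side of the yawed frame, tool y = -x of frame
    l=np.radians(lean); c,s=np.cos(l),np.sin(l)
    return rz(yaw)@np.array([[0,-1,0],[-c,0,s],[-s,0,-c]])
def row(R0,p0,R,p):  # shift mm and rotvec deg in tool axes of (R0,p0)
    return np.round(np.r_[R0.T@(p-p0)*1000, Ro.from_matrix(R0.T@R).as_rotvec(degrees=True)],1).tolist()
E
python3 - <<'E'
from h import *
yaw=-4.6; c0=np.array([.6604,.0629]); R=rz(yaw)[:2,:2]
for n in("top","side"):
    z=np.load(n+"0.npz"); W=cloud(n,z["d"]); p=z["p"].astype(int)
    L=W.copy(); L[...,:2]=(W[...,:2]-c0)@R
    bright=(p.min(-1)>110)&(p.max(-1)-p.min(-1)<40)
    m=sel(L,-.1,.05,-.115,.115,.007,.018)&bright
    q=L[m]; a=q[abs(q[:,1])<.08]; 
    rail=a[a[:,0]>np.median(a[:,0])-.02]
    f=np.polyfit(rail[:,1],rail[:,0],1); print(n,len(rail),"rail slope deg",np.degrees(np.arctan(f[0])).round(2),"xmid",f[1].round(4),np.percentile(rail[:,0],[3,97]).round(4))
    ch=q[q[:,0]<np.median(rail[:,0])-.014]
    for sgn in(1,-1):
        e=ch[ch[:,1]*sgn>0]
        if len(e): print("  cheek",len(e),np.percentile(e[:,1],[3,50,97]).round(4),"x",np.percentile(e[:,0],[3,97]).round(4))
    k=L[sel(L,-.32,-.13,-.16,-.06,.045,.062)]
    if len(k):
        kb=k[k[:,0]<k[:,0].max()-.03]; kk=np.polyfit(kb[:,0],kb[:,1],1); print("  keeper slope rad",kk[0].round(3),"x",k[:,0].min().round(3),k[:,0].max().round(3),"y at far end",kk@[k[:,0].min(),1],"near",kk@[k[:,0].max(),1])
    ps=sel(L,-.22,-.05,-.09,.09,.143,.158); print("  psu",cv2.minAreaRect((L[ps][:,:2]*1000).astype(np.float32)))
    print("  lamp front x",np.percentile(L[sel(L,-.25,.25,-.03,.03,.27,.3)][:,0],1))
E
```

```text
top 87 rail slope deg 0.13 xmid -0.0282 [-0.0344 -0.0225]
  cheek 23 [0.0856 0.0896 0.0939] x [-0.0685 -0.0435]
  cheek 27 [-0.0944 -0.0905 -0.0866] x [-0.0702 -0.0446]
  keeper slope rad -0.091 x -0.23 -0.131 y at far end -0.10172930633613692 near -0.11081684084325043
  psu ((-111.598388671875, -3.871257781982422), (50.89515686035156, 119.92567443847656), 1.7071380615234375)
  lamp front x -0.17875812410908687
side 215 rail slope deg 1.06 xmid -0.0297 [-0.0363 -0.0231]
  cheek 36 [-0.0945 -0.0903 -0.0839] x [-0.0707 -0.0448]
  keeper slope rad -0.102 x -0.232 -0.13 y at far end -0.1019943266119745 near -0.11241800736387471
  psu ((-113.7762222290039, -3.2986717224121094), (52.442718505859375, 125.16564178466797), 2.6275861263275146)
  lamp front x -0.18104948025729214
```

```bash
cat >> h.py <<'E'
BY=-4.6; _c=np.array([.6604,.0629,0]); BO=_c+rz(BY)@np.array([-.0355,0,0])
def b2w(p): return BO+rz(BY)@np.array(p)   # bay m -> world
def w2b(p): return (np.asarray(p)-BO)@rz(BY)
E
python3 - <<'E'
from h import *
s=r.sense(); R0,p0=s["ee_rot"],s["tcp_pos"]
c=b2w([-.077,-.0036,0]); yaw=BY+2.1
R=toolR(yaw,40); g=c+rz(yaw)@[0,-.02,.132]
pg=g-.164*R[:,2]; pre=pg-.13*R[:,2]
print("bay",BO,"psu",c,"grasp tcp",pg,"pre",pre)
W1=np.array([.33,.2,.45]);R1=toolR(20,0); W2=np.array([.40,-.2,.45]);R2=toolR(-2.5,20)
print(row(R0,p0,R1,W1)); print(row(R1,W1,R2,W2)); print(row(R2,W2,R,pre)); print(row(R,pre,R,pg))
E
```

```text
bay [0.62501435 0.06574706 0.        ] psu [0.54797366 0.06833398 0.        ] grasp tcp [ 0.54250304 -0.05696382  0.25763129] pre [ 0.5388581  -0.14044668  0.35721707]
[210.6, 301.6, -45.2, -0.0, -0.0, 44.3]
[399.8, 71.0, 0.0, 3.9, -19.7, 22.3]
[-29.9, -136.1, 109.6, -0.0, -20.0, -0.0]
[0.0, -0.0, 130.0, 0.0, 0.0, 0.0]
```

```bash
python3 -m creep '[[1,210,301,-45,0,0,44],[1,210,301,-45,0,0,44],[1,210,301,-45,0,0,44],[1,210,301,-45,0,0,44],[1,210,301,-45,0,0,44],[1,210,301,-45,0,0,44],[1,210,301,-45,0,0,44],[1,210,301,-45,0,0,44]]'
python3 - <<'E'
from h import *
s=r.sense(); R0,p0=s["ee_rot"],s["tcp_pos"]; print(s["joints"])
W2=np.array([.40,-.2,.45]);R2=toolR(-2.5,20)
print(p0,row(R0,p0,R2,W2))
E
```

```text
time_s: 1.57
tcp_pos: [0.3237, 0.2343, 0.4458]
ee_rot: [[0.347, -0.938, 0.001], [-0.938, -0.347, 0.001], [-0.0, -0.001, -1.0]]
wrist_force: [1.2, -0.3, -0.2]
gripper_width: 1.001
gripper_force: 0.0
[ 5.94792894e+01 -2.65965917e+00 -2.41982884e+01  8.98810645e-03
 -6.84122425e+01 -3.91946366e+01]
[0.32367381 0.23433952 0.44579808] [433.9, 79.0, -4.4, 3.9, -19.7, 22.6]
```

```bash
python3 -m creep '[[1,434,79,-4,4,-20,22],[1,434,79,-4,4,-20,22],[1,434,79,-4,4,-20,22],[1,434,79,-4,4,-20,22],[1,434,79,-4,4,-20,22],[1,434,79,-4,4,-20,22],[1,434,79,-4,4,-20,22],[1,434,79,-4,4,-20,22]]'
python3 - <<'E'
from h import *
s=r.sense(); R0,p0=s["ee_rot"],s["tcp_pos"]; print(s["joints"])
c=b2w([-.077,-.0036,0]); yaw=BY+2.1
R=toolR(yaw,40); g=c+rz(yaw)@[0,-.02,.132]; pre=g-.294*R[:,2]
print(p0,row(R0,p0,R,pre))
E
```

```text
time_s: 2.23
tcp_pos: [0.3811, -0.0942, 0.4491]
ee_rot: [[-0.031, -0.999, 0.015], [-0.937, 0.035, 0.347], [-0.347, -0.003, -0.938]]
wrist_force: [1.3, 0.5, 0.5]
gripper_width: 1.003
gripper_force: 0.0
[  1.82337736  -2.0330373  -16.31047674 -20.97243313 -75.11882389
   1.55657558]
[ 0.38108634 -0.09415173  0.44914745] [70.3, -159.0, 72.6, 0.1, -19.7, 0.5]
```

```bash
python3 -m creep '[[1,70,-159,73,0,-20,0.5],[1,70,-159,73,0,-20,0.5],[1,70,-159,73,0,-20,0.5],[1,70,-159,73,0,-20,0.5],[1,70,-159,73,0,-20,0.5],[1,70,-159,73,0,-20,0.5],[1,70,-159,73,0,-20,0.5]]'
python3 - <<'E'
from h import *
p,d=vision.capture("top"); 
s=r.sense(); R0,p0=s["ee_rot"],s["tcp_pos"]; print(s["joints"])
c=b2w([-.077,-.0036,0]); yaw=BY+2.1
R=toolR(yaw,40); g=c+rz(yaw)@[0,-.02,.132]; pg=g-.164*R[:,2]
print(p0,row(R0,p0,R,pg))
q,_=vision.capture("side")
im=np.hstack([cv2.resize(p[150:290,240:380],(400,400)),cv2.resize(q[120:300,250:430],(400,400))]); cv2.imwrite("pics/pre.png",im[...,::-1])
E
```

```text
time_s: 2.82
tcp_pos: [0.5399, -0.138, 0.3541]
ee_rot: [[-0.036, -0.999, 0.022], [-0.762, 0.042, 0.646], [-0.647, 0.007, -0.763]]
wrist_force: [-1.0, 0.6, 0.6]
gripper_width: 1.004
gripper_force: 0.0
[ -9.99846814  21.00135731   1.65121115 -40.50700865 -80.28038413
  18.14691244]
[ 0.53926236 -0.137664    0.35546793] [1.6, -0.3, 126.9, 0.3, 0.3, -0.1]
```

View pics/pre.png

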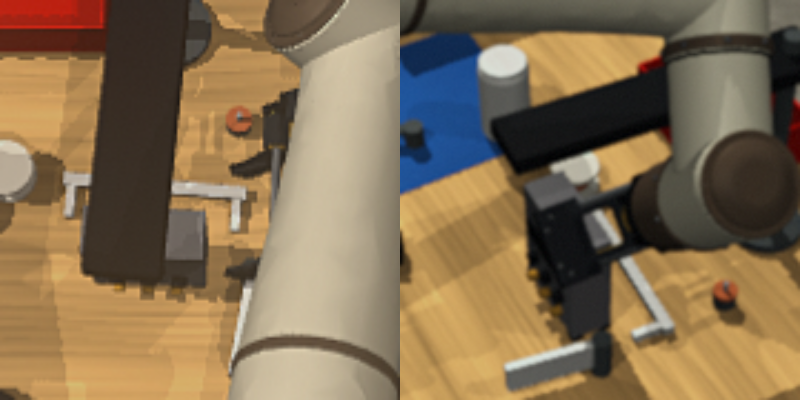

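The open fingers straddle the supply's depth (left crop, finger tips at (240,165) and (235,268)), clear of the lamp. I'll advance along the tool.

```bash
python3 -m creep '[[1,2,0,35,0,0,0],[1,2,0,65,0,0,0],[1,2,0,90,0,0,0],[1,2,0,110,0,0,0],[1,2,0,120,0,0,0],[1,2,0,127,0,0,0],[1,2,0,127,0,0,0]]'
python3 - <<'E'
from h import *
s=r.sense(); R0,p0=s["ee_rot"],s["tcp_pos"]; print(s["joints"])
g=p0+.164*R0[:,2]; c=b2w([-.077,-.0036,0]); print("grasp pt in psu",(g-c)@rz(BY+2.1))
for n in("top","side"):
    p,d=vision.capture(n); W=cloud(n,d); L=(W-BO)@rz(BY); q=p.astype(int)
    m=sel(L,-.13,-.03,-.09,.08,.146,.155); print(n,m.sum(),cv2.minAreaRect((L[m][:,:2]*1000).astype(np.float32)))
    if n=="side": cv2.imwrite("pics/g.png",cv2.resize(p[120:300,230:430],(800,600))[...,::-1])
E
```

```text
time_s: 3.5
tcp_pos: [0.542, -0.0564, 0.2581]
ee_rot: [[-0.033, -0.999, 0.024], [-0.762, 0.04, 0.646], [-0.646, 0.003, -0.763]]
wrist_force: [0.3, -0.3, -0.5]
gripper_width: 0.998
gripper_force: 0.0
[ -2.45267106  25.623033    -6.01352833 -44.77531359 -66.60050251
  21.68384799]
grasp pt in psu [-0.00120041 -0.01882687  0.13293461]
top 75 ((-79.6561050415039, 11.476482391357422), (91.02777099609375, 96.16639709472656), 86.645751953125)
side 426 ((-78.42100524902344, -2.276683807373047), (51.36506271362305, 121.4748764038086), 1.3058425188064575)
```

View pics/g.png

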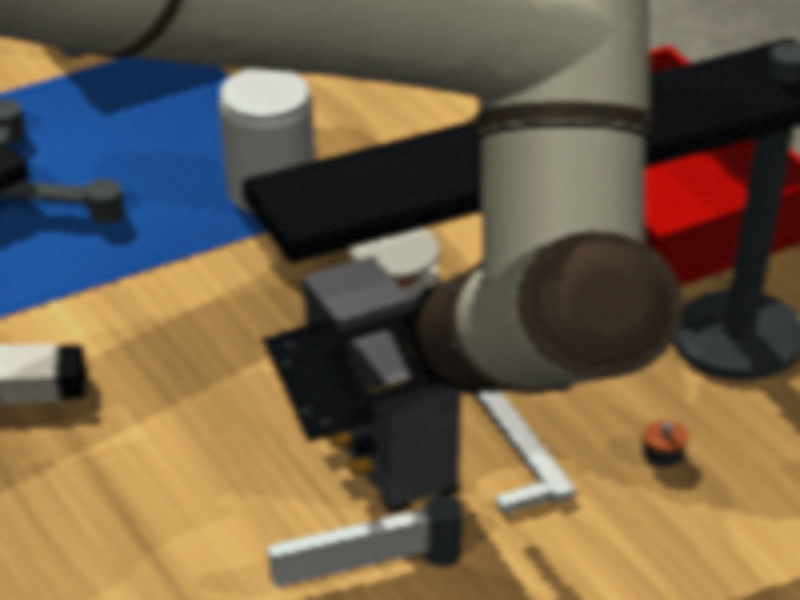

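```bash
cat >> h.py <<'E'
def psu(pivot,pt,yaw,tip):
    """world psu frame (origin base centre): pivot=+1 left/-1 right end at bay pt(x,y), yaw rel bay; tip>0 raises the other end"""
    R=rz(BY+yaw)@rx(-pivot*tip); o=b2w([pt[0],pt[1],0])-R@np.array([0,pivot*.06,0]); return R,o
def tool(ps,yg,zg,lean,dx=0):
    R,o=ps; Rt=R@toolR(0,lean); return Rt,o+R@np.array([dx,yg,zg])-.164*Rt[:,2]
_g=np.stack(np.meshgrid(np.linspace(-.0375,.0375,7),np.linspace(-.095,.095,15),np.linspace(0,.113,12)),-1).reshape(-1,3)
_w=np.stack(np.meshgrid(np.linspace(-.05,.05,7),np.linspace(-.05,.05,7),np.linspace(-.15,0,10)),-1).reshape(-1,3)
def clear(t,ps):
    Rt,p=t; out=[]
    for G in(_g,_w):
        B=w2b(p+G@Rt.T); d=np.maximum(np.maximum([-.145,-.035,.258]-B,B-[.215,.035,.282]),0); out.append(np.linalg.norm(d,axis=1).min()*1000)
    Q=(p+_g@Rt.T-ps[1])@ps[0]; d=np.maximum(np.maximum([-.025,-.06,0]-Q,Q-[.025,.06,.15]),0); out.append(np.linalg.norm(d,axis=1).min()*1000)
    return np.round(out).astype(int)
E
python3 - <<'E'
from h import *
L=(-.0795,.057)
for lean in(40,48,55):
  for yg in(-.02,-.03,-.038):
    o=[]
    for yaw,tip in((1.5,0),(1.5,6.5),(21,6.5),(21,0)):
        p=psu(1,L,yaw,tip); o.append(clear(tool(p,yg,.132,lean),p).tolist())
    print(lean,yg,o)
E
```

```text
40 -0.02 [[33, 54, 13], [3, 30, 13], [0, 16, 13], [2, 29, 13]]
40 -0.03 [[40, 64, 18], [11, 38, 18], [0, 23, 18], [9, 38, 18]]
40 -0.038 [[46, 72, 24], [16, 45, 24], [0, 28, 24], [15, 45, 24]]
48 -0.02 [[47, 75, 9], [19, 45, 9], [0, 22, 9], [19, 47, 9]]
48 -0.03 [[53, 85, 18], [25, 55, 18], [0, 30, 18], [25, 57, 18]]
48 -0.038 [[58, 93, 23], [30, 62, 23], [1, 37, 23], [30, 64, 23]]
55 -0.02 [[57, 92, 9], [31, 61, 9], [4, 34, 9], [34, 63, 9]]
55 -0.03 [[63, 102, 16], [37, 71, 16], [9, 44, 16], [39, 73, 16]]
55 -0.038 [[68, 110, 23], [41, 79, 23], [15, 51, 23], [44, 80, 23]]
```

```bash
python3 - <<'E'
from h import *
s=r.sense(); R0,p0=s["ee_rot"],s["tcp_pos"]
p=psu(1,(-.0797,.057),1.7,0); t=tool(p,-.036,.132,55); print(row(R0,p0,*t),t[1])
E
```

```text
[54.7, 2.2, -3.2, 0.4, -14.8, 0.3] [ 0.53848879 -0.10109064  0.22606654]
```

```bash
python3 -m creep '[[1,14,1,0,0,-4,0],[1,28,1,-1,0,-8,0],[1,42,2,-2,0,-12,0],[1,55,2,-3,0.4,-15,0.3],[1,55,2,-3,0.4,-15,0.3],[1,55,2,-3,0.4,-15,0.3]]' && python3 -m creep '[[0,0,0,0,0,0,0],[-1,0,0,0,0,0,0],[-1,0,0,0,0,0,0],[-1,0,0,0,0,0,0],[-1,0,0,0,0,0,0],[-1,0,0,0,0,0,0]]'
python3 - <<'E'
from h import *
s=r.sense(); R0,p0=s["ee_rot"],s["tcp_pos"]; g=p0+.164*R0[:,2]; print(s["joints"],s["gripper_width"]*87,"g bay",w2b(g), "axis yaw",np.degrees(np.arctan2(-R0[1,1],-R0[0,1]))-BY,"lean",np.degrees(np.arccos(-R0[2,2])))
p,d=vision.capture("side"); L=w2b(cloud("side",d)); m=sel(L,-.13,-.03,-.08,.08,.146,.155); print(m.sum(),cv2.minAreaRect((L[m][:,:2]*1000).astype(np.float32)))
E
```

```text
time_s: 4.1
tcp_pos: [0.5386, -0.1023, 0.2247]
ee_rot: [[-0.032, -0.999, 0.042], [-0.57, 0.053, 0.82], [-0.821, 0.002, -0.571]]
wrist_force: [0.4, 0.5, 0.0]
gripper_width: 0.998
gripper_force: 0.0
time_s: 4.6
tcp_pos: [0.5385, -0.1004, 0.2247]
ee_rot: [[-0.03, -0.999, 0.04], [-0.569, 0.05, 0.821], [-0.822, 0.002, -0.57]]
wrist_force: [1.0, -0.3, 1.5]
gripper_width: 0.634
gripper_force: 0.5
[-11.82245461  31.10704863  -3.47335682 -56.23384674 -77.45433598
  33.4746075 ] 55.163995819553065 g bay [-0.07714004 -0.0379111   0.13119683] axis yaw 1.7488701072139339 lean 55.2519256325696
590 ((-78.11032104492188, -2.513763427734375), (55.6612548828125, 127.2060546875), 5.86824369430542)
```

```bash
python3 -m creep '[[-1,0,0,0,0,0,0],[-1,0,0,0,0,0,0],[-1,0,0,0,0,0,0],[-1,0,0,0,0,0,0]]'
cat >> h.py <<'E'
def plan(s,P0,path):
    R0,p0=s["ee_rot"],s["tcp_pos"]
    for P in path:
        D=P[0]@P0[0].T; R=D@R0; p=P[1]+D@(p0-P0[1]); print(row(R0,p0,R,p),clear((R,p),P))
def see(s,xr,off=(0,-.036,.132)):
    "supply pose implied by the tool pose if the grip has not slipped"
    R=s["ee_rot"]@toolR(0,55).T; g=s["tcp_pos"]+.164*s["ee_rot"][:,2]; o=g-R@np.array(off)
    for n,y in(("L",.06),("R",-.06)): print(n,(w2b(o+R@[0,y,0])*1000).round(1))
E
python3 - <<'E'
from h import *
s=r.sense(); print(s["gripper_width"]*87,s["gripper_force"],s["wrist_force"],s["moment"]); L=(-.0791,.0575)
P0=psu(1,L,1.75,0)
plan(s,P0,[psu(1,L,1.75,a) for a in(1.5,3,4.5,6,6.5)])
E
```

```text
time_s: 4.98
tcp_pos: [0.5388, -0.1007, 0.2246]
ee_rot: [[-0.03, -0.999, 0.041], [-0.569, 0.051, 0.821], [-0.822, 0.001, -0.569]]
wrist_force: [2.3, 1.7, 1.2]
gripper_width: 0.571
gripper_force: 29.9
49.66663340939657 29.870737516321242 [2.28265862 1.7346851  1.16862406] [-1.1699447  -0.39007002 -0.57493811]
[-8.3, 0.0, 1.5, 0.0, 1.5, -0.0] [ 61 101  20]
[-16.5, 0.0, 3.2, 0.0, 3.0, -0.0] [55 94 20]
[-24.7, 0.0, 5.2, 0.0, 4.5, -0.0] [49 86 20]
[-32.9, 0.1, 7.3, 0.0, 6.0, -0.0] [43 79 20]
[-35.6, 0.1, 8.1, 0.0, 6.5, -0.0] [41 77 20]
```

Gripped at 30 N with 49.7 mm width. Tipping onto the left end now.

```bash
python3 -m creep '[[-1,-8,0,1.5,0,1.5,0],[-1,-16.5,0,3,0,3,0],[-1,-24.5,0,5,0,4.5,0],[-1,-33,0,7.5,0,6,0],[-1,-35.5,0,8,0,6.5,0],[-1,-35.5,0,8,0,6.5,0]]'
python3 - <<'E'
from h import *
s=r.sense(); print(s["wrist_force"],s["moment"],s["gripper_force"])
see(s,0)
p,d=vision.capture("side"); L=w2b(cloud("side",d)); 
# end-face / top height samples
m=sel(L,-.11,-.05,-.09,.09,.12,.18)&(p.max(-1)>60); q=L[m]; q=q[(q[:,0]>-.1)&(q[:,0]<-.055)]
for a in np.arange(-.07,.08,.02):
    e=q[abs(q[:,1]-a)<.01]
    if len(e)>3: print(round(a,2),len(e),np.percentile(e[:,2],80).round(4))
cv2.imwrite("pics/tip.png",cv2.resize(p[150:300,250:450],(800,600))[...,::-1])
E
```

```text
time_s: 5.48
tcp_pos: [0.5388, -0.0731, 0.2488]
ee_rot: [[-0.034, -0.999, 0.033], [-0.66, 0.047, 0.75], [-0.751, 0.004, -0.661]]
wrist_force: [0.4, -0.1, -3.4]
gripper_width: 0.572
gripper_force: 29.9
[ 0.37611203 -0.10728688 -3.44088977] [-2.66613953 -0.02437194 -0.12769627] 29.925478643272072
L [-82.5  58.5  -1.4]
R [-78.6 -60.7  11.9]
-0.05 5 0.1647
-0.03 6 0.1617
-0.01 25 0.1603
0.01 90 0.1582
0.03 88 0.1563
0.05 83 0.1542
0.07 45 0.1513
```

View pics/tip.png

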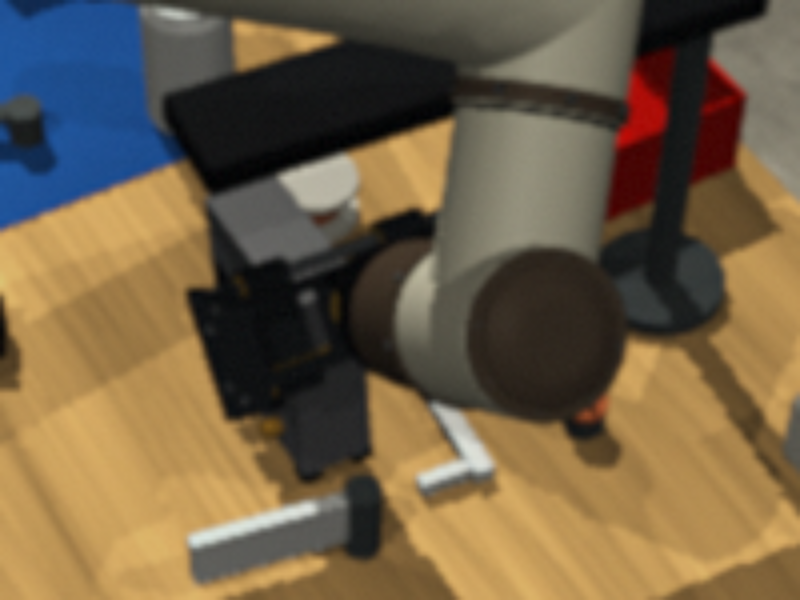

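The supply has tipped 6.4°, with the right end clear of the bench at crop (330,470). Next is the swing.

```bash
python3 - <<'E'
from h import *
s=r.sense(); L=(-.0795,.0575)
plan(s,psu(1,L,1.75,6.4),[psu(1,L,a,6.4) for a in(4,7,10,13,16,19,22)]+[psu(1,L,21.5,a) for a in(6.4,4.8,3.2,1.6,0)])
E
```

```text
[-0.1, -8.0, 0.0, -1.7, 0.0, -1.5] [38 74 19]
[-0.5, -18.6, 0.5, -3.9, 0.0, -3.5] [35 71 19]
[-1.3, -29.2, 1.3, -6.2, 0.0, -5.4] [31 67 19]
[-2.5, -39.7, 2.6, -8.5, 0.1, -7.4] [27 62 19]
[-4.0, -50.1, 4.2, -10.7, 0.1, -9.4] [22 58 19]
[-5.9, -60.3, 6.3, -13.0, 0.1, -11.4] [18 53 19]
[-8.1, -70.4, 8.8, -15.2, 0.1, -13.4] [13 47 19]
[-7.7, -68.8, 8.3, -14.8, 0.1, -13.0] [14 48 19]
[0.8, -71.1, 7.3, -15.0, -1.5, -12.8] [21 55 19]
[9.5, -73.4, 6.5, -15.2, -3.1, -12.6] [28 63 19]
[18.1, -75.6, 5.9, -15.4, -4.7, -12.4] [36 70 19]
[26.8, -77.8, 5.6, -15.6, -6.2, -12.2] [43 77 19]
```

```bash
python3 -m creep '[[-1,0,-8,0,-1.7,0,-1.5],[-1,-0.5,-18.5,0.5,-4,0,-3.5],[-1,-1.5,-29,1.5,-6.2,0,-5.4],[-1,-2.5,-39.5,2.5,-8.5,0,-7.4],[-1,-4,-50,4,-10.7,0,-9.4],[-1,-6,-60,6.5,-13,0,-11.4],[-1,-7.5,-69,8.5,-14.8,0,-13],[-1,-7.5,-69,8.5,-14.8,0,-13]]' && python3 -m creep '[[-1,0,0,0,0,0,0],[-1,0,0,0,0,0,0]]'
cat >> h.py <<'E'
def look(x0=-.13,x1=.0):
    p,d=vision.capture("side"); L=w2b(cloud("side",d)); q=p.astype(int)
    m=sel(L,x0,x1,-.09,.1,.142,.175)&(q.min(-1)>70)&(q.max(-1)-q.min(-1)<25)
    n,lab=cv2.connectedComponents(m.astype(np.uint8)); k=1+np.argmax([np.sum(lab==i) for i in range(1,n)]); Q=L[lab==k]
    A=np.c_[Q[:,:2],np.ones(len(Q))]; f=np.linalg.lstsq(A,Q[:,2],rcond=None)[0]; res=(Q[:,2]-A@f)
    c,sz,a=cv2.minAreaRect((Q[:,:2]*1000).astype(np.float32))
    print("top",len(Q),"rect",np.round(c,1),np.round(sz,1),round(a,1),"slope deg xy",np.degrees(f[:2]).round(2),"z at c",(f@[c[0]/1e3,c[1]/1e3,1]).round(4),"res",res.std().round(4))
    bx=cv2.boxPoints((c,sz,a)); print("  corners",bx.round(0).tolist())
    return p
E
python3 - <<'E'
from h import *
s=r.sense(); print(s["wrist_force"],s["gripper_force"]); see(s,0); p=look()
cv2.imwrite("pics/sw.png",cv2.resize(p[150:300,250:450],(800,600))[...,::-1])
E
```

```text
time_s: 6.2
tcp_pos: [0.6096, -0.066, 0.2475]
ee_rot: [[0.188, -0.956, -0.225], [-0.63, -0.293, 0.72], [-0.754, 0.006, -0.657]]
wrist_force: [-0.5, -0.8, -1.4]
gripper_width: 0.567
gripper_force: 29.9
time_s: 6.37
tcp_pos: [0.6085, -0.0663, 0.2479]
ee_rot: [[0.186, -0.958, -0.219], [-0.631, -0.288, 0.721], [-0.753, 0.004, -0.658]]
wrist_force: [-0.7, 0.4, -5.6]
gripper_width: 0.572
gripper_force: 29.9
[-0.72254341  0.42231457 -5.55633025] 29.929014430381358
L [-81.4  57.5  -1.5]
R [-37.9 -53.7  11.4]
top 439 rect [-72.8  29. ] [52.3 92. ] 21.1 slope deg xy [ 1.89 -5.51] z at c 0.1543 res 0.0021
  corners [[-114.0, 63.0], [-81.0, -23.0], [-32.0, -4.0], [-65.0, 81.0]]
```

View pics/sw.png

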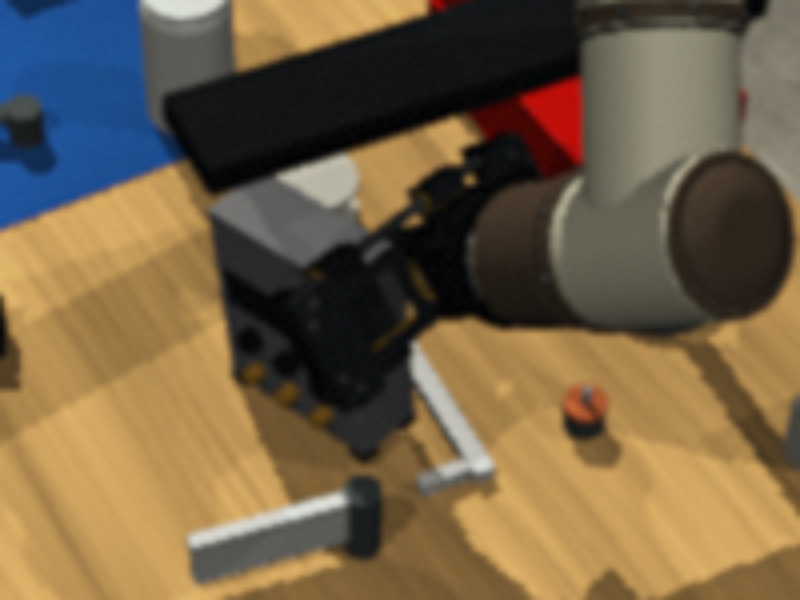

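The swing shows right end near x −38 to −40 mm, left near −82, and nothing touching the lamp. Setting it down.

```bash
python3 - <<'E'
from h import *
s=r.sense(); L=(-.082,.057)
plan(s,psu(1,L,21.2,6.2),[psu(1,L,21.2,a) for a in(4.6,3,1.5,0)])
E
```

```text
[8.9, -0.0, -1.3, -0.0, -1.6, -0.0] [22 57 20]
[17.8, -0.0, -2.4, -0.0, -3.2, -0.0] [29 64 20]
[26.2, -0.0, -3.2, -0.0, -4.7, -0.0] [36 70 20]
[34.6, -0.0, -3.8, -0.0, -6.2, -0.0] [43 77 20]
```

```bash
python3 -m creep '[[-1,9,0,-1.3,0,-1.6,0],[-1,18,0,-2.4,0,-3.2,0],[-1,26,0,-3.2,0,-4.7,0],[-1,34.5,0,-3.8,0,-6.2,0],[-1,34.5,0,-3.8,0,-6.2,0],[-1,34.5,0,-3.8,0,-6.2,0]]'
python3 - <<'E'
from h import *
s=r.sense(); print(s["wrist_force"],s["moment"],s["gripper_force"]); see(s,0); p=look()
E
```

```text
time_s: 6.92
tcp_pos: [0.617, -0.0915, 0.2249]
ee_rot: [[0.164, -0.958, -0.237], [-0.549, -0.288, 0.785], [-0.82, 0.002, -0.573]]
wrist_force: [1.0, 1.0, -3.8]
gripper_width: 0.576
gripper_force: 30.0
[ 0.95917345  1.02862816 -3.84162166] [-2.61225818 -0.9999552  -0.11779218] 29.968357449397445
L [-79.5  57.2  -0.9]
R [-35.8 -54.6  -1. ]
top 548 rect [-62.1   9.8] [ 53.3 100.8] 21.3 slope deg xy [-0.85 -0.94] z at c 0.1505 res 0.0023
  corners [[-105.0, 47.0], [-69.0, -47.0], [-19.0, -28.0], [-56.0, 66.0]]
```

```bash
python3 -m creep '[[0,0,0,0,0,0,0],[0.9,0,0,0,0,0,0],[0.9,0,0,0,0,0,0],[0.9,0,0,0,0,0,0],[0.9,0,0,0,0,0,0]]'
python3 - <<'E'
from h import *
s=r.sense(); print(s["gripper_width"]); look()
for lean in (45,50,55):
  for yg in(-.015,-.005,.005):
    o=[]
    for yaw,tip in((21.3,0),(21.3,6.5),(0,6.5),(0,0)):
        p=psu(-1,(-.036,-.0545),yaw,tip); o.append(clear(tool(p,yg,.132,lean),p).tolist())
    print(lean,yg,o)
E
```

```text
time_s: 7.38
tcp_pos: [0.6166, -0.0905, 0.2262]
ee_rot: [[0.165, -0.957, -0.238], [-0.549, -0.29, 0.784], [-0.819, 0.001, -0.573]]
wrist_force: [0.2, 0.1, -0.1]
gripper_width: 0.788
gripper_force: 0.0
0.7879353893894048
top 549 rect [-63.1   9.9] [ 50.5 101.6] 22.0 slope deg xy [-1.78 -0.66] z at c 0.1504 res 0.0023
  corners [[-106.0, 48.0], [-67.0, -47.0], [-21.0, -28.0], [-59.0, 66.0]]
45 -0.015 [[8, 35, 9], [28, 64, 9], [51, 87, 9], [34, 55, 9]]
45 -0.005 [[4, 25, 0], [22, 55, 0], [44, 77, 0], [27, 45, 0]]
45 0.005 [[0, 16, 0], [15, 46, 0], [38, 67, 0], [19, 35, 0]]
50 -0.015 [[20, 47, 6], [38, 75, 6], [59, 99, 6], [43, 68, 6]]
50 -0.005 [[13, 37, 0], [32, 66, 0], [52, 89, 0], [36, 58, 0]]
50 0.005 [[7, 28, 0], [25, 57, 0], [46, 79, 0], [30, 48, 0]]
55 -0.015 [[30, 58, 4], [47, 86, 4], [65, 110, 4], [51, 80, 4]]
55 -0.005 [[24, 49, 1], [41, 76, 1], [59, 100, 1], [45, 70, 1]]
55 0.005 [[19, 39, 0], [36, 67, 0], [53, 90, 0], [40, 60, 0]]
```

```bash
python3 - <<'E'
from h import *
s=r.sense(); p=psu(-1,(-.037,-.0545),21.4,0); t=tool(p,-.018,.135,50,dx=.001); print(row(s["ee_rot"],s["tcp_pos"],*t),clear(t,p))
E
```

```text
[-26.8, 0.1, 13.3, 0.1, 5.0, -0.0] [19 49 10]
```

```bash
python3 -m creep '[[0.9,-9,0,4,0,2,0],[0.9,-18,0,9,0,3.5,0],[0.9,-27,0,13,0,5,0],[0.9,-27,0,13,0,5,0],[0,-27,0,13,0,5,0],[-1,-27,0,13,0,5,0],[-1,-27,0,13,0,5,0],[-1,-27,0,13,0,5,0]]' && python3 -m creep '[[-1,0,0,0,0,0,0],[-1,0,0,0,0,0,0],[-1,0,0,0,0,0,0],[-1,0,0,0,0,0,0]]'
python3 - <<'E'
from h import *
s=r.sense(); print(s["wrist_force"],s["moment"]); g=s["tcp_pos"]+.164*s["ee_rot"][:,2]; print(w2b(g)); look()
Rp=(-.037,-.0545)
plan(s,psu(-1,Rp,21.4,0),[psu(-1,Rp,21.4,a) for a in(1.5,3,4.5,6,7)])
E
```

```text
time_s: 8.1
tcp_pos: [0.6092, -0.0662, 0.2396]
ee_rot: [[0.184, -0.957, -0.223], [-0.616, -0.289, 0.733], [-0.766, 0.003, -0.642]]
wrist_force: [-0.2, -0.5, 0.9]
gripper_width: 0.729
gripper_force: 0.0
time_s: 8.43
tcp_pos: [0.6093, -0.0659, 0.2398]
ee_rot: [[0.184, -0.957, -0.222], [-0.616, -0.289, 0.733], [-0.766, 0.002, -0.643]]
wrist_force: [1.0, -0.1, -0.9]
gripper_width: 0.569
gripper_force: 30.0
[ 0.95459162 -0.12626923 -0.89215258] [-1.79367378 -0.62147642 -0.12862183]
[-0.05110974 -0.01564415  0.13434752]
top 376 rect [-70.1  23.1] [52.9 72.3] 18.3 slope deg xy [-1.37 -0.67] z at c 0.1504 res 0.0023
  corners [[-107.0, 49.0], [-84.0, -20.0], [-34.0, -3.0], [-56.0, 66.0]]
[5.8, -0.0, -3.3, -0.0, -1.5, -0.0] [24 56  9]
[11.6, -0.0, -6.5, -0.0, -3.0, -0.0] [29 63  9]
[17.6, -0.0, -9.5, -0.0, -4.5, -0.0] [33 70  9]
[23.6, -0.0, -12.3, -0.0, -6.0, -0.0] [37 76  9]
[27.6, -0.0, -14.1, -0.0, -7.0, -0.0] [40 81  9]
```

```bash
python3 -m creep '[[-1,6,0,-3.3,0,-1.5,0],[-1,11.5,0,-6.5,0,-3,0],[-1,17.5,0,-9.5,0,-4.5,0],[-1,23.5,0,-12.3,0,-6,0],[-1,27.5,0,-14,0,-7,0],[-1,27.5,0,-14,0,-7,0],[-1,27.5,0,-14,0,-7,0]]'
python3 - <<'E'
from h import *
s=r.sense(); print(s["wrist_force"],s["moment"],s["gripper_force"]); look()
Rp=(-.037,-.0545)
plan(s,psu(-1,Rp,21.4,6.8),[psu(-1,Rp,a,6.8) for a in(19,16,13,10,7,4,1,0)])
E
```

```text
time_s: 9.07
tcp_pos: [0.6173, -0.0934, 0.2275]
ee_rot: [[0.155, -0.957, -0.244], [-0.522, -0.288, 0.803], [-0.839, 0.003, -0.544]]
wrist_force: [-0.3, 1.9, -3.4]
gripper_width: 0.575
gripper_force: 30.0
[-0.25650203  1.929803   -3.39318845] [-2.32631634 -0.83998609 -0.13552183] 29.971775002777576
top 457 rect [-59.8   1.7] [52.2 80.4] 22.3 slope deg xy [-2.85  5.6 ] z at c 0.1588 res 0.0024
  corners [[-99.0, 29.0], [-69.0, -45.0], [-20.0, -26.0], [-51.0, 49.0]]
[-0.0, 4.7, 0.1, 2.0, -0.0, 1.3] [42 84 10]
[-0.2, 10.6, 0.4, 4.5, -0.0, 2.9] [45 88 10]
[-0.5, 16.5, 0.9, 7.0, -0.0, 4.6] [48 92 10]
[-1.1, 22.3, 1.7, 9.6, -0.0, 6.2] [51 95 10]
[-1.7, 28.1, 2.8, 12.1, -0.0, 7.8] [54 98 10]
[-2.6, 33.8, 4.1, 14.6, -0.0, 9.5] [ 57 101  10]
[-3.6, 39.4, 5.7, 17.1, -0.1, 11.1] [ 59 104  10]
[-3.9, 41.3, 6.3, 18.0, -0.1, 11.6] [ 60 105  10]
```

```bash
python3 - <<'E'
from h import *
s=r.sense()
plan(s,psu(-1,(-.037,-.0545),21.6,6.4),[psu(-1,(-.037+.005*(21.6-a)/21.6,-.0545),a,6.4) for a in(19,16,13,10,7,4,1,0)])
E
```

```text
[0.1, 4.6, -0.1, 2.2, -0.0, 1.4] [42 84 10]
[0.0, 9.8, -0.0, 4.7, -0.0, 3.1] [45 88 10]
[-0.2, 15.0, 0.3, 7.2, -0.0, 4.7] [48 91 10]
[-0.6, 20.2, 1.0, 9.7, -0.0, 6.3] [51 95 10]
[-1.1, 25.3, 1.8, 12.2, -0.0, 8.0] [54 98 10]
[-1.8, 30.3, 3.0, 14.8, -0.0, 9.6] [ 57 101  10]
[-2.7, 35.3, 4.3, 17.3, -0.1, 11.2] [ 59 104  10]
[-3.0, 36.9, 4.8, 18.1, -0.1, 11.8] [ 60 105  10]
```

```bash
python3 -m creep '[[-1,0,4.6,0,2.2,0,1.4],[-1,0,10,0,4.7,0,3],[-1,0,15,0.3,7.2,0,4.7],[-1,-0.6,20,1,9.7,0,6.3],[-1,-1,25.5,2,12.2,0,8],[-1,-2,30.5,3,14.8,0,9.6],[-1,-3,37,5,18.1,0,11.8],[-1,-3,37,5,18.1,0,11.8]]' && python3 -m creep '[[-1,0,0,0,0,0,0],[-1,0,0,0,0,0,0]]'
python3 - <<'E'
from h import *
s=r.sense(); print(s["wrist_force"],s["moment"],s["gripper_force"]); look(x1=.03)
Rp=(-.032,-.0545)
R0=s["ee_rot"]; print("yaw",np.degrees(np.arctan2(-R0[1,1],-R0[0,1]))-BY)
plan(s,psu(-1,Rp,0,6.4),[psu(-1,Rp,0,a) for a in(4.8,3.2,1.6,0)])
E
```

```text
time_s: 9.78
tcp_pos: [0.5786, -0.0986, 0.2279]
ee_rot: [[-0.05, -0.996, 0.07], [-0.545, 0.086, 0.834], [-0.837, 0.004, -0.547]]
wrist_force: [-0.2, 0.2, -5.8]
gripper_width: 0.573
gripper_force: 30.0
time_s: 9.95
tcp_pos: [0.58, -0.0983, 0.2278]
ee_rot: [[-0.047, -0.997, 0.066], [-0.544, 0.081, 0.835], [-0.838, 0.004, -0.546]]
wrist_force: [-1.2, -2.2, -4.1]
gripper_width: 0.572
gripper_force: 30.0
[-1.15675306 -2.16461612 -4.1020117 ] [-3.04685936  0.62461499  0.2896757 ] 29.954428228083998
top 415 rect [-33.7   9.2] [49.1 75.7] 3.4 slope deg xy [-0.08  5.92] z at c 0.159 res 0.0024
  corners [[-60.0, 46.0], [-56.0, -30.0], [-7.0, -27.0], [-11.0, 48.0]]
yaw -0.052546210615813216
[-6.1, 0.0, 3.7, 0.0, 1.6, 0.0] [56 97 10]
[-12.0, 0.0, 7.6, 0.0, 3.2, 0.0] [52 90 10]
[-17.8, 0.0, 11.6, 0.0, 4.8, 0.0] [49 82 10]
[-23.6, 0.1, 15.8, 0.0, 6.4, 0.0] [44 74 10]
```

```bash
python3 -m creep '[[-1,-6,0,3.7,0,1.6,0],[-1,-12,0,7.6,0,3.2,0],[-1,-18,0,11.6,0,4.8,0],[-1,-23,0,15.5,0,6.2,0],[-1,-23,0,15.5,0,6.2,0],[-1,-23,0,15.5,0,6.2,0]]' && python3 -m creep '[[0,0,0,0,0,0,0],[0.9,0,0,0,0,0,0],[0.9,0,0,0,0,0,0],[0.9,0,0,0,0,0,0],[0.9,0,0,0,0,0,0]]'
python3 - <<'E'
from h import *
s=r.sense(); print(s["wrist_force"],s["gripper_width"]); p=look(x1=.03)
cv2.imwrite("pics/set.png",cv2.resize(p[150:300,250:450],(800,600))[...,::-1])
E
```

```text
time_s: 10.5
tcp_pos: [0.5825, -0.0714, 0.2386]
ee_rot: [[-0.053, -0.997, 0.062], [-0.631, 0.082, 0.772], [-0.774, 0.002, -0.633]]
wrist_force: [0.9, -0.6, -6.8]
gripper_width: 0.57
gripper_force: 30.0
time_s: 10.92
tcp_pos: [0.5827, -0.0729, 0.2395]
ee_rot: [[-0.054, -0.996, 0.065], [-0.63, 0.084, 0.772], [-0.775, 0.001, -0.632]]
wrist_force: [-0.2, -1.2, -0.7]
gripper_width: 0.789
gripper_force: 0.0
[-0.15895737 -1.18063085 -0.71205044] 0.7888282576375844
top 333 rect [-32.7  33.1] [48.1 68.3] 3.1 slope deg xy [-0.66 -0.9 ] z at c 0.1502 res 0.0021
  corners [[-58.0, 66.0], [-55.0, -2.0], [-7.0, 0.0], [-11.0, 68.0]]
```

View pics/set.png

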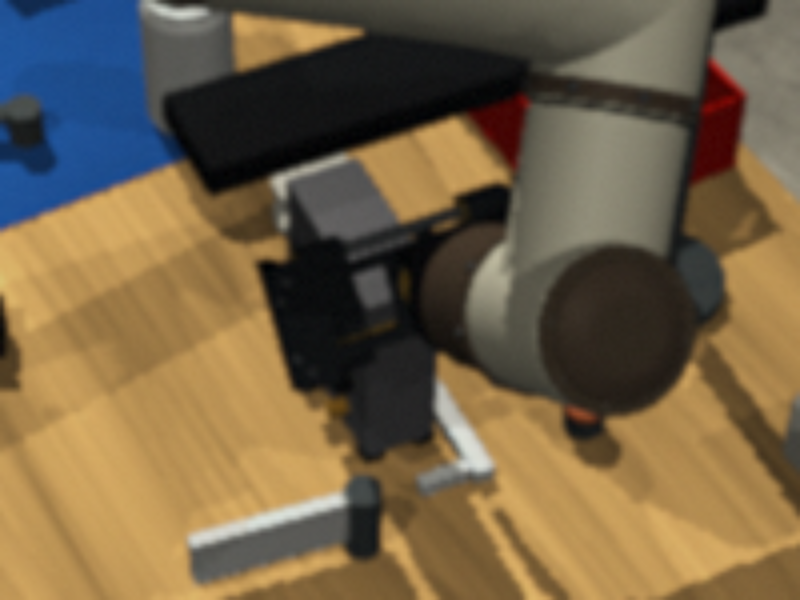

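The supply stands flat in the bay, square, with its left end at y≈67 (centre y≈+7, x≈−33). I'll retract and then swing the keeper.

```bash
python3 -m creep '[[0.9,0,0,-30,0,0,0],[0.9,0,0,-65,0,0,0],[0.9,0,0,-100,0,0,0],[0.5,0,0,-130,0,0,0],[0,0,0,-130,0,0,0]]'
cat >> h.py <<'E'
PIN=np.array([-.085,-.112])
def tipat(x,y,z,lean=35,yaw=0):
    R=toolR(BY+yaw,lean); return R,b2w([x,y,z])-.182*R[:,2]
def sweep(th,rho=.052,z=.038,back=0):
    u=np.array([-np.cos(th),np.sin(th)]); n=np.array([np.sin(th),np.cos(th)])
    q=PIN+rho*u-n*(.005+.007*np.cos(th)+.015*np.sin(th)+back); return tipat(q[0],q[1],z)
E
python3 - <<'E'
from h import *
s=r.sense(); p=look(x1=.03)
a=sweep(.095,back=.02,z=.1); b=sweep(.095,back=.02)
print(row(s["ee_rot"],s["tcp_pos"],*a),a[1]); print(row(*a,*b))
E
```

```text
time_s: 11.38
tcp_pos: [0.5745, -0.1772, 0.3257]
ee_rot: [[-0.05, -0.996, 0.071], [-0.634, 0.087, 0.768], [-0.772, -0.006, -0.636]]
wrist_force: [0.8, -0.4, 0.3]
gripper_width: 0.869
gripper_force: 0.0
top 505 rect [-32.9  19.7] [49.5 98. ] 1.5 slope deg xy [-0.1  -0.37] z at c 0.1501 res 0.0023
  corners [[-59.0, 68.0], [-56.0, -30.0], [-7.0, -29.0], [-9.0, 69.0]]
[58.1, 109.6, 48.9, -0.5, 15.5, -0.0] [ 0.46590756 -0.16694133  0.24908567]
[35.6, 0.0, 50.8, 0.0, 0.0, 0.0]
```

```bash
python3 -m creep '[[-1,15,28,12,0,4,0],[-1,29,55,24,0,8,0],[-1,44,82,37,0,12,0],[-1,58,110,49,0,15.5,0],[-1,58,110,49,0,15.5,0],[-1,58,110,49,0,15.5,0]]'
python3 - <<'E'
from h import *
s=r.sense(); print(s["gripper_width"])
R0,p0=s["ee_rot"],s["tcp_pos"]
print("down",row(R0,p0,*sweep(.095,back=.02)))
b=sweep(.095,back=.02)
for t in(.095,.3,.5,.7,.9,1.1,1.3): print(t,row(*b,*sweep(t)))
E
```

```text
time_s: 11.93
tcp_pos: [0.4625, -0.1611, 0.2438]
ee_rot: [[-0.072, -0.997, 0.042], [-0.812, 0.083, 0.577], [-0.579, 0.008, -0.816]]
wrist_force: [0.7, -0.1, 1.0]
gripper_width: 0.383
gripper_force: 0.0
0.38302732385321864
down [37.3, -4.4, 43.0, 0.3, 0.4, -0.4]
0.095 [-16.3, -1.9, 11.4, 0.0, 0.0, 0.0]
0.3 [-23.2, -0.5, 16.2, 0.0, 0.0, 0.0]
0.5 [-30.4, -0.5, 21.3, 0.0, 0.0, 0.0]
0.7 [-38.1, -2.3, 26.7, 0.0, 0.0, 0.0]
0.9 [-45.8, -6.1, 32.1, 0.0, 0.0, 0.0]
1.1 [-53.1, -12.1, 37.2, 0.0, 0.0, 0.0]
1.3 [-59.6, -20.5, 41.7, 0.0, 0.0, 0.0]
```

```bash
python3 -m creep '[[-1,12,-1,14,0,0,0],[-1,25,-3,29,0,0,0],[-1,37,-4,43,0,0,0],[-1,37,-4,43,0,0,0],[-1,37,-4,43,0,0,0]]'; python3 -m creep '[[-1,-9,-1,6,0,0,0],[-1,-16,-2,11.5,0,0,0],[-1,-23,-0.5,16,0,0,0],[-1,-30.5,-0.5,21.5,0,0,0],[-1,-38,-2.5,26.5,0,0,0],[-1,-46,-6,32,0,0,0],[-1,-53,-12,37,0,0,0],[-1,-53,-12,37,0,0,0]]'
python3 - <<'E'
from h import *
s=r.sense(); print(s["gripper_width"])
R0,p0=s["ee_rot"],s["tcp_pos"]
print("tip",w2b(p0+.182*R0[:,2]))
for t in(1.1,1.2,1.3,1.4,1.5,1.57): print(t,row(R0,p0,*sweep(t)))
p,d=vision.capture("side"); cv2.imwrite("pics/k.png",cv2.resize(p[150:300,250:450],(800,600))[...,::-1])
E
```

```text
time_s: 12.35
tcp_pos: [0.4688, -0.1682, 0.1884]
ee_rot: [[-0.07, -0.996, 0.046], [-0.813, 0.084, 0.576], [-0.578, 0.003, -0.816]]
wrist_force: [-0.5, -1.2, -0.2]
gripper_width: 0.031
gripper_force: 0.0
time_s: 13.02
tcp_pos: [0.4859, -0.1027, 0.1892]
ee_rot: [[-0.068, -0.997, 0.045], [-0.813, 0.082, 0.577], [-0.579, 0.003, -0.815]]
wrist_force: [0.0, 0.4, 0.3]
gripper_width: 0.003
gripper_force: 0.0
0.002627499084555675
tip [-0.12544092 -0.07370844  0.04074677]
1.1 [1.8, 2.6, 1.3, 0.1, 0.4, -0.2]
1.2 [-1.5, -1.2, 3.6, 0.1, 0.4, -0.2]
1.3 [-4.6, -5.7, 5.8, 0.1, 0.4, -0.2]
1.4 [-7.3, -10.6, 7.7, 0.1, 0.4, -0.2]
1.5 [-9.5, -16.0, 9.2, 0.1, 0.4, -0.2]
1.57 [-10.8, -20.1, 10.1, 0.1, 0.4, -0.2]
```

View pics/k.png

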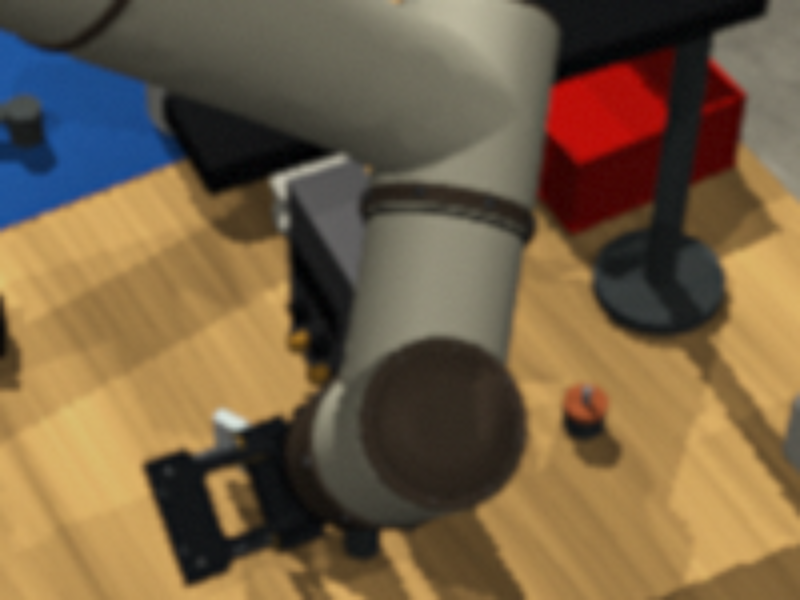

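The bar is following, with its tip at crop (228,425). Before the last push I'll check the arm's clearance to the lamp in depth.

```bash
python3 - <<'E'
from h import *
for n in("top","side"):
    p,d=vision.capture(n); L=w2b(cloud(n,d)); q=p.astype(int)
    m=sel(L,-.25,.215,-.12,.08,.25,.9)&(q.mean(-1)>70); B=L[m]
    dd=np.linalg.norm(np.maximum(np.maximum([-.145,-.035,.258]-B,B-[.215,.035,.282]),0),axis=1); i=dd.argsort()[:3]; print(n,m.sum(),dd[i].round(3),B[i].round(3).tolist())
E
```

```text
top 1508 [0. 0. 0.] [[0.214, 0.034, 0.279], [-0.144, 0.008, 0.266], [-0.144, 0.011, 0.267]]
side 192 [0. 0. 0.] [[0.214, -0.031, 0.281], [0.214, -0.032, 0.276], [-0.093, -0.032, 0.262]]
```

```bash
python3 - <<'E'
from h import *
for n in("top","side"):
    p,d=vision.capture(n); L=w2b(cloud(n,d))
    m=sel(L,-.3,.25,-.3,.1,.295,.9); B=L[m]
    dd=np.linalg.norm(np.maximum(np.maximum([-.145,-.035,.258]-B,B-[.215,.035,.282]),0),axis=1); i=dd.argsort()[:200:60]; print(n,m.sum(),dd[i].round(3),B[i].round(3).tolist())
E
python3 -m creep '[[-1,-3,-3,4,0,0,0],[-1,-5,-6,6,0,0,0],[-1,-7,-10,8,0,0,0],[-1,-9,-14,9,0,0,0],[-1,-10,-18,10,0,0,0],[-1,-10,-18,10,0,0,0]]'
```

```text
top 7953 [0.013 0.023 0.126 0.135] [[0.192, -0.011, 0.295], [0.187, -0.009, 0.305], [-0.013, -0.087, 0.397], [-0.016, -0.091, 0.404]]
side 11537 [0.013 0.023 0.152 0.158] [[0.181, -0.006, 0.295], [0.194, -0.001, 0.305], [-0.103, -0.159, 0.371], [-0.058, -0.108, 0.422]]
time_s: 13.77
tcp_pos: [0.5052, -0.092, 0.1866]
ee_rot: [[-0.069, -0.997, 0.047], [-0.814, 0.083, 0.576], [-0.577, 0.002, -0.816]]
wrist_force: [0.2, 0.3, 1.0]
gripper_width: 0.007
gripper_force: 0.1
```

```bash
python3 -m creep '[[-1,0,-2,0,0,0,0],[-1,0,-4,0,0,0,0],[-1,0,-4,0,0,0,0]]'; python3 - <<'E'
from h import *
s=r.sense(); print("tip",w2b(s["tcp_pos"]+.182*s["ee_rot"][:,2]))
for n in("top","side"):
    p,d=vision.capture(n); L=w2b(cloud(n,d)); q=p.astype(int)
    m=sel(L,-.16,-.07,-.05,.02,.03,.062)&(q.min(-1)>130); k=L[m]
    if len(k)>5: print(n,len(k),k.mean(0).round(4),"min/max y",k[:,1].min().round(3),k[:,1].max().round(3),"angle",np.arctan2(k[:,1].mean()-PIN[1],-(k[:,0].mean()-PIN[0])).round(3))
E
```

```text
time_s: 14.02
tcp_pos: [0.5085, -0.0925, 0.1866]
ee_rot: [[-0.07, -0.997, 0.046], [-0.813, 0.083, 0.576], [-0.578, 0.003, -0.816]]
wrist_force: [-1.3, 0.5, -0.1]
gripper_width: 0.004
gripper_force: 0.5
tip [-0.10347487 -0.06191498  0.03806769]
top 29 [-0.0914 -0.0356  0.0556] min/max y -0.049 -0.022 angle 1.488
side 23 [-0.0954 -0.0113  0.0539] min/max y -0.019 -0.0 angle 1.468
```

```bash
python3 -m creep '[[-1,0,-2,0,0,0,0],[-1,0,-3.5,0,0,0,0],[-1,0,-5,0,0,0,0],[-1,0,-5,0,0,0,0]]'; python3 - <<'E'
from h import *
for n in("top","side"):
    p,d=vision.capture(n); L=w2b(cloud(n,d)); q=p.astype(int)
    m=sel(L,-.16,-.07,-.05,.02,.03,.062)&(q.min(-1)>130); k=L[m]
    if len(k)>5: print(n,len(k),k.mean(0).round(4),"angle",np.arctan2(k[:,1].mean()-PIN[1],-(k[:,0].mean()-PIN[0])).round(3))
E
```

```text
time_s: 14.45
tcp_pos: [0.513, -0.0929, 0.1865]
ee_rot: [[-0.07, -0.997, 0.045], [-0.813, 0.083, 0.576], [-0.578, 0.004, -0.816]]
wrist_force: [-3.0, 2.4, 0.9]
gripper_width: 0.001
gripper_force: 1.6
top 30 [-0.0846 -0.0347  0.0542] angle 1.576
side 23 [-0.0861 -0.0117  0.0542] angle 1.559
```

The keeper is at about 1.57. I'll back off toward −x, then away.

```bash
python3 -m creep '[[-1,0,20,0,0,0,0],[-1,0,50,0,0,0,0],[-1,0,60,-30,0,0,0],[-1,0,60,-65,0,0,0],[-1,0,60,-100,0,0,0],[-1,0,60,-130,0,0,0],[-1,0,60,-150,0,0,0],[-1,0,60,-150,0,0,0]]'; python3 - <<'E'
from h import *
s=r.sense(); print(s["joint_velocities"].round(1)); look(x1=.03)
for n in("top","side"):
    p,d=vision.capture(n); L=w2b(cloud(n,d)); q=p.astype(int)
    m=sel(L,-.16,-.07,-.08,.02,.03,.062)&(q.min(-1)>130); k=L[m]
    if len(k)>5: print(n,len(k),k.mean(0).round(4),"angle",np.arctan2(k[:,1].mean()-PIN[1],-(k[:,0].mean()-PIN[0])).round(3))
cv2.imwrite("pics/end.png",cv2.resize(p[120:330,220:500],(800,600))[...,::-1])
E
```

```text
time_s: 15.22
tcp_pos: [0.448, -0.1771, 0.3138]
ee_rot: [[-0.065, -0.996, 0.057], [-0.817, 0.086, 0.57], [-0.573, -0.01, -0.819]]
wrist_force: [1.5, 0.6, 0.4]
gripper_width: 0.005
gripper_force: 0.0
[ 1.6  2.4 -3.8 -3.4  2.7  0.6]
top 225 rect [-35.5  26.7] [44.  80.8] 1.5 slope deg xy [-0.42 -1.24] z at c 0.1504 res 0.0024
  corners [[-59.0, 66.0], [-56.0, -14.0], [-12.0, -13.0], [-15.0, 68.0]]
top 58 [-0.0846 -0.0515  0.0548] angle 1.577
side 9 [-0.0864 -0.0064  0.0553] angle 1.558
```

View pics/end.png

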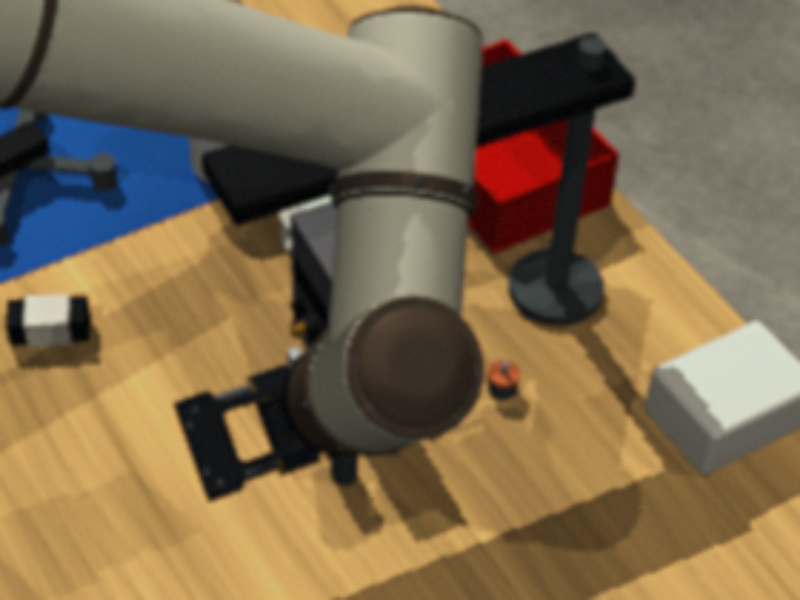

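The supply's front edge is unchanged at x≈−58 mm. The keeper tip shows across the front at crop (297,355), at about 1.57 rad. The motor is untouched and the hand is free, so I'm handing in.

```bash
python3 -m creep '[[-1,0,0,0,0,0,0],[-1,0,0,0,0,0,0]]'; python3 -c "
from station import r
print(r.finish_job())"
```

```text
time_s: 15.53
tcp_pos: [0.4466, -0.174, 0.3082]
ee_rot: [[-0.07, -0.997, 0.044], [-0.813, 0.083, 0.576], [-0.578, 0.004, -0.816]]
wrist_force: [-0.1, -0.3, -1.1]
gripper_width: 0.008
gripper_force: 0.0
the job is handed in; nothing more can be done
None
```

I walked the supply home on its corners and handed the job in at 15.5 s. By my last measurements it stands flat and square about 8 mm off the rail, with the keeper closed at about 1.57 rad; the hand-in gave no verdict.

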